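Run down the specimen holder's wing screws, sparing the crossed thread

TASK

Close up the specimen holder's bridge with its two wing screws: start each of them clockwise, gently and by feel. One runs freely, so screw it fully home until it is just snug, not overtightened; the other soon binds because its thread is crossed, so as soon as you feel that early resistance stop, turn it all the way back out to its loose stop and leave it there. Leave the specimens on the holder where they are, and let go of everything at the end.

Things in the scene. Friction and masses are not known exactly. Their poses are not given: they have to be found in the camera images.
- screw_a (a joint): One of two identical wing screws. Value: how far it is screwed into its insert, rad: 0 = fully backed out at its loose outer stop; grows turning clockwise seen from above, going down 1.27 mm per rad. Starts at 0.25 to 0.55. A sound one runs freely (0.05 N m drag) until home at 1.75. In just one of the two threads (at which end of the bridge differs, and cannot be seen) the screw binds under 1 rad from where it starts.
- screw_a_grip (a point): Grip point on that screw's axis, 83 mm above the table when backed out. The wing is an upright dark steel bar 46 mm long (this point's x), 11 mm thick (y), 28 mm high; the point is 7 mm below its top. Under the wing is a collar 20 mm across, its top 23 mm below the point; the post's top is 31 mm below the point. z is up.
- screw_b (a joint): The other wing screw, values as for screw_a. Both screw into brass inserts held in rubber bushes in the posts, so binding, seat and outer stop all feel alike: the value stops growing and the insert twists along with the wing, resisting with 2 N m per rad. More than 0.45 N m on a screw, either way round, ruins its thread.
- screw_b_grip (a point): Grip point of the other wing screw: all as for screw_a_grip.
- insert_a (a joint): Elastic twist of the threaded insert that carries screw_a, rad, 0 at rest, positive clockwise seen from above: the torque on the screw divided by 2 N m per rad. The wing turns by the sum of this and the screw's own value.
- insert_b (a joint): The same for the insert that carries screw_b.
- holder: Specimen holder, fixed: aluminium base plate 130 x 250 x 14 mm (x, y, z), origin at the centre of its underside. A steel bridge bar 30 x 190 mm, top 47 mm above the table, runs along y over a round black specimen. Through its ends at y = +75 and -75 mm stand two round steel posts, 24 mm across, tops 52 mm above the table, one wing screw in each.
- specimen_1_mid (a point): Middle of a loose black round specimen, 30 mm across, 18 mm high, standing on the base plate beside the bridge; a bystander.
- specimen_2_mid (a point): Middle of a loose black round specimen, 25 mm across, 22 mm high, standing on the base plate on the other side of the bridge; a bystander.

How it is judged:
On the way, in this order (a step that is already met when the one before it is completed fails the run):
1. one screw has been started and turned in until it met early resistance (0.1 N m or more, its insert twisted by 0.05 rad, short of its seat) (((value of joint screw_a between 0.85 and 1.4 rad and value of joint insert_a above 0.05 rad) or (value of joint screw_b between 0.85 and 1.4 rad and value of joint insert_b above 0.05 rad))), for 0.05 s.
2. that screw has been backed out to its loose stop ((value of joint screw_a below 0.15 rad or value of joint screw_b below 0.15 rad)), for 0.2 s.
At the end, for the whole second after the job is handed in: One screw (the sound one: the other cannot get there) is home, above 1.67 rad, and the other is backed out, below 0.15 rad, both at rest, and the two specimens stand within 20 mm of where they began (((value of joint screw_a above 1.67 rad and value of joint screw_b below 0.15 rad) or (value of joint screw_b above 1.67 rad and value of joint screw_a below 0.15 rad)) and velocity of joint screw_a between -0.05 and 0.05 rad/s and velocity of joint screw_b between -0.05 and 0.05 rad/s and distance of each of specimen_1_mid, specimen_2_mid from where it was at the start of the episode below 0.02 m); the robot touches nothing.
It fails at once if a screw is forced, into a crossed thread, past its seat or against its outer stop: with over 0.45 N m, its insert twists by more than 0.225 rad (value of joint any of insert_a, insert_b above 0.225 rad or value of joint any of insert_a, insert_b below -0.225 rad).
It fails at once if a specimen on the holder is displaced by more than 20 mm (distance of any of specimen_1_mid, specimen_2_mid from where it was at the start of the episode above 0.02 m).
It also fails if it takes over 72 s, if anything falls off the work surface, if the arm or the gripper's body presses on something with over 40 N, if the wrist force passes 120 N, or if a joint passes its speed limit or range.

ROBOT

A 7-joint arm with a two-finger parallel gripper is mounted at the origin on the work surface. World frame = base frame: x ahead of the robot, y to its left, z up, the work surface at z = 0. Lengths are in m, angles in rad, forces in N, time in s.
With the tool pointing down it reaches from about 0.425 to 0.875 m from the base axis. Payload 4.7 kg.
Tool frame: the origin (TCP) lies at the very end of the fingers, on their centre line; the grasp point (between the pads) lies 19 mm behind it; z points along the fingers, y is the line along which they close (so a half turn about z gives the same grasp; the last joint's range is limited). The gripper opens to 87 mm and grips with 3 to 60 N. Pads are 19 mm wide; open, the fingers measure 117 mm over their backs; the gripper's body (75 mm by 190 mm) begins 51 mm behind the grasp point.
Start: joints at [-1.104, 0.321, -0.07, 1.45, 0.023, 1.371, -0.057], TCP at [0.284, 0.585, 0.223] pointing down, gripper open.
Joint ranges: [-2.86, 2.86], [-0.3, 2.09], [-1.38, 1.24], [0.06, 2.45], [-1.56, 4.7], [0.09, 2.05], [-2.69, 2.69]. Speed limits (rad/s): [2.57, 2.57, 3.14, 3.14, 3.14, 3.14, 3.14].

INTERFACE

Orientations are given as a rotation vector (axis times angle).
In Python, from bench import ctrl, imaging, ticket gives the robot as it stands.
- The arm moves only by the tool jog_arm, never from a script. Its argument "rows" is text: rows parted by semicolons, each of 7 numbers parted by spaces: the shift along the tool's x, y, z in cm, then the turn, a rotation vector about the tool's x, y, z in rad, then the closure, from -1 (fully open) to 1 (shut), so that 0 is half open. A call has 1 to 5 rows; each row shifts and turns the commanded pose from where the row before left it, along the tool's axes as they then stand; what a row does not reach is not made up. A row lasts 1/8 s, in which the tool goes at most 62.5 mm and 10.7 degrees, less where a joint would pass 70% of its speed; a pose out of reach is approached as far as the arm can. A call with a gripper value outside its range is refused whole. The fingers move at their own pace and stop on an object; "force" is the grip in N (left out, the last holds). Time passes only in rows, so rows that do not move let the fingers close. It gives the time, the measured TCP pose, the force, the opening and the grip force at its end, in the units of the state.
- ctrl.get_state(): the state, without advancing time (a new reading comes with each control period).
- imaging.get_image(name): name is "side" or "top"; returns a dict with "img" (420x560x3 uint8, blue, green, red), "vertical_fov" (degrees; the focal length in pixels is half the picture's height over the tangent of half this angle, whatever the lens; pixels are square), "cx", "cy" (the principal point, pixels), "k1" (the pictures are not rectified: a ray, as slopes to the right and down, at radius r is drawn at 1 + k1 r^2 times it, then the intrinsics apply), "origin" and "orientation" of the camera in the world. Camera axes: x right, y down, z forward; pixel columns grow to the right and rows downward; lengths in m; the calibration is good to about 2 mm. A picture is of the moment at which its call begins. There is no depth.
- ticket.close_job(): hands the job in; it is judged then, once.
The state is a dict: "time": time; "joint_positions": joint angles; "qd": joint speeds; "joint_torque": joint torques, N m; "position": TCP position; "tool_rot": TCP orientation; "ft_force": force on the tool from outside, world axes, zero at the start; "torque": the same for the moment, N m; "grip_width": opening from 0.0 (shut) to 1.0 (fully open); "grip_force": force on a finger pad.
Only numpy, scipy, OpenCV 4.12 (cv2) and the standard library are available. Lean on these libraries where they do the work, as an engineer would, in place of code of your own. Each camera call takes 0.05 s, during which the arm holds its last target. There are 200 camera calls.

## Working session

There is one attempt and no reset: what is moved stays moved. The work goes in short steps, Python scripts to look and compute and a tool call to move; the robot and the scene stay as the last step left them, time stands still between calls to the robot, and variables do not carry over. Pictures are saved under pics/ and viewed, at most 10 in all, crops included, and the job is handed in when it is done.

Besides the shell and the picture viewer there is one more tool, called after "Request:" as name(argument=value, ...), one argument or row to a line, values as JSON. jog_arm: Moves the arm, as the interface text tells. Its arguments: {"type":"object","properties":{"rows":{"type":"string"},"force":{"type":"number"}},"required":["rows"]}

```bash
mkdir -p pics; cat > h.py <<'E'
import numpy as np, cv2
from scipy.spatial.transform import Rotation as R
from bench import ctrl, imaging, ticket
def load(n,save=None):
    d=imaging.get_image(n)
    if save: cv2.imwrite('pics/'+save,d['img'])
    return d
def cam(d):
    o=np.asarray(d['orientation'],float)
    M=o if o.shape==(3,3) else (R.from_rotvec(o).as_matrix() if o.size==3 else R.from_quat(o).as_matrix())
    f=d['img'].shape[0]/2/np.tan(np.radians(d['vertical_fov'])/2)
    return M,np.asarray(d['origin'],float),f
def ray(d,u,v):
    M,o,f=cam(d); K=np.array([[f,0,d['cx']],[0,f,d['cy']],[0,0,1.]])
    p=cv2.undistortPoints(np.array([[[u,v]]],float),K,np.array([d['k1'],0,0,0.]))[0,0]
    return o,M@np.array([p[0],p[1],1.])
def onz(d,u,v,z):
    o,r=ray(d,u,v); return o+r*(z-o[2])/r[2]
def proj(d,P):
    M,o,f=cam(d); K=np.array([[f,0,d['cx']],[0,f,d['cy']],[0,0,1.]])
    q=(np.atleast_2d(P)-o)@M
    return cv2.projectPoints(q[:,None],np.zeros(3),np.zeros(3),K,np.array([d['k1'],0,0,0.]))[0][:,0]
def tri(a,b):
    (o1,r1),(o2,r2)=a,b
    s=np.linalg.lstsq(np.c_[r1,-r2],o2-o1,rcond=None)[0]
    p,q=o1+s[0]*r1,o2+s[1]*r2; return (p+q)/2,np.linalg.norm(p-q)
E
python3 - <<'E'
from h import *
import pickle
for n in('side','top'):
    d=load(n,n+'0.png'); pickle.dump(d,open(n+'0.pkl','wb'))
    print(n,{k:v for k,v in d.items() if k!='img'})
print(ctrl.get_state())
E
```

```text
side {'vertical_fov': 53.23755146744891, 'cx': 281.9432783411648, 'cy': 212.68764154120532, 'k1': -0.05094905441945509, 'origin': array([ 0.25222943, -0.41391455,  0.41598087]), 'orientation': array([-2.06312899,  0.63664401, -0.34543635])}
top {'vertical_fov': 48.11010123651661, 'cx': 279.0342993350148, 'cy': 206.8604751516893, 'k1': -0.05180681799103719, 'origin': array([0.45203632, 0.02721491, 0.73412248]), 'orientation': array([-2.13657043,  2.11195883, -0.13059438])}
{'time': 0.1, 'joint_positions': array([-1.10390277,  0.32174688, -0.07011087,  1.45154309,  0.02258352,
        1.37080041, -0.05688502]), 'qd': array([ 0.00025695, -0.0012532 , -0.00021858, -0.0017138 ,  0.00019583,
        0.00289268,  0.00089843]), 'joint_torque': array([-7.17189073e-05, -4.92569232e+01, -4.05663522e-01, -3.13404751e+01,
       -6.41284115e-02,  3.92627658e-02,  6.33696777e-05]), 'position': array([0.2841696 , 0.58404417, 0.22157735]), 'tool_rot': array([-7.05016578e-01, -3.06113673e+00,  2.64019198e-03]), 'ft_force': array([0.80022435, 0.00856654, 0.24370965]), 'torque': array([-0.01463085,  0.05619082,  0.03713841]), 'grip_force': 0.0, 'grip_width': 1.0002768894814553}
```

View pics/top0.png

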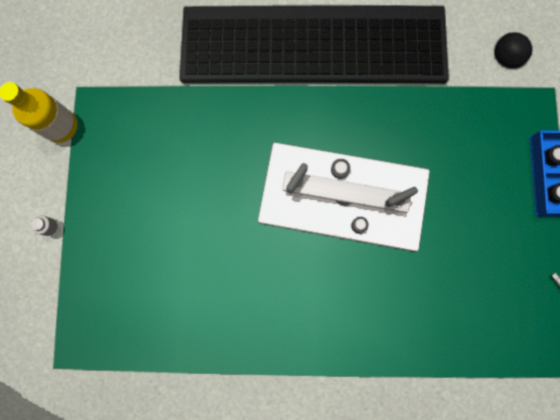

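View pics/side0.png

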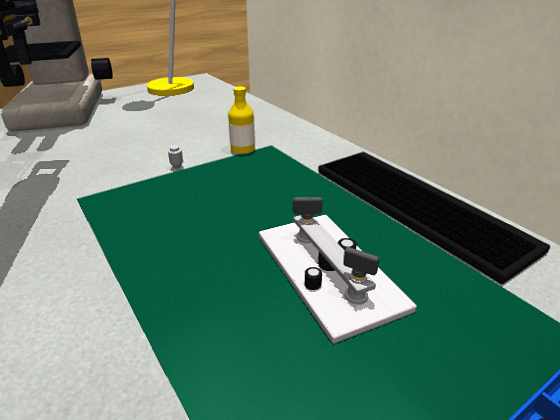

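The top view shows the white plate (corners about (274,144), (429,168), (419,249), (260,222)), with wings at (297,178) and (402,197) and specimens at (341,168) and (360,225). In the side view the wings are at (307,206) (far) and (361,261) (near).

```bash
python3 - <<'E'
from h import *
import pickle
t=pickle.load(open('top0.pkl','rb'));s=pickle.load(open('side0.pkl','rb'))
def blobs(d,box,thr):
    g=d['img'].max(2); m=np.zeros_like(g);u0,v0,u1,v1=box
    m[v0:v1,u0:u1]=(g[v0:v1,u0:u1]<thr)*255
    c,_=cv2.findContours(m,cv2.RETR_EXTERNAL,cv2.CHAIN_APPROX_NONE)
    return max(c,key=cv2.contourArea)
# plate
im=t['img'];m=((im[:,:,2]>110)*255).astype(np.uint8);m[:130]=0;m[260:]=0;m[:,:245]=0;m[:,440:]=0
c,_=cv2.findContours(m,cv2.RETR_EXTERNAL,cv2.CHAIN_APPROX_NONE);c=max(c,key=cv2.contourArea)
pl=cv2.approxPolyDP(cv2.convexHull(c),5,True)[:,0]
P=np.array([onz(t,*p,.014) for p in pl.astype(float)]);print(pl,P)
print('sides',[np.linalg.norm(P[i]-P[i-1]) for i in range(len(P))],'centre',P.mean(0))
ct=P.mean(0)
tb=[blobs(t,b,90) for b in((283,155,312,198),(382,180,422,212))]
sb=[blobs(s,b,90) for b in((285,192,328,217),(338,245,382,274))]
for a,b in zip(tb,sb):
    ra,rb=cv2.minAreaRect(a),cv2.minAreaRect(b)
    p,e=tri(ray(t,*ra[0]),ray(s,*rb[0]))
    q=np.array([onz(t,*x,p[2]) for x in cv2.boxPoints(ra)])
    e1,e2=q[1]-q[0],q[2]-q[1]; L=e1 if np.linalg.norm(e1)>np.linalg.norm(e2) else e2
    print(ra,rb,'P',p.round(4),'gap',round(e,4),'len',np.linalg.norm(e1),np.linalg.norm(e2),'yaw',np.degrees(np.arctan2(L[1],L[0])), 'rel',p-ct)
for n,d,box in(('t',t,(250,135,440,255)),('s',s,(255,190,420,340))):
    u0,v0,u1,v1=box;cv2.imwrite(f'pics/crop_{n}.png',cv2.resize(d['img'][v0:v1,u0:u1],None,fx=4 if n=='t' else 3.9,fy=4 if n=='t' else 3.9,interpolation=cv2.INTER_CUBIC))
E
```

```text
[[272 144]
 [428 169]
 [418 249]
 [259 222]] [[ 0.66641596  0.06503166  0.014     ]
 [ 0.62755768 -0.17962642  0.014     ]
 [ 0.50255999 -0.16004857  0.014     ]
 [ 0.54161347  0.08307317  0.014     ]]
sides [np.float64(0.12609978495033033), np.float64(0.24772473335168252), np.float64(0.12652159226185586), np.float64(0.24623841360948784)] centre [ 0.58453678 -0.04789254  0.014     ]
((298.3154296875, 182.1769561767578), (6.432610511779785, 27.064029693603516), 41.82017135620117) ((308.0, 205.5), (32.0, 21.0), 0.0) P [0.5938 0.022  0.0757] gap 0.0046 len 0.0391238898898657 0.009297782202624038 yaw -40.73705292084237 rel [0.00922433 0.06993987 0.06173769]
((399.8919677734375, 200.34400939941406), (7.319999694824219, 29.280000686645508), 73.73979187011719) ((360.5, 259.0), (28.0, 41.0), 90.0) P [ 0.5686 -0.1218  0.0768] gap 0.005 len 0.04177533774266557 0.010391846745800501 yaw -73.13217327345113 rel [-0.01592513 -0.07393429  0.06282807]
```

View pics/crop_t.png

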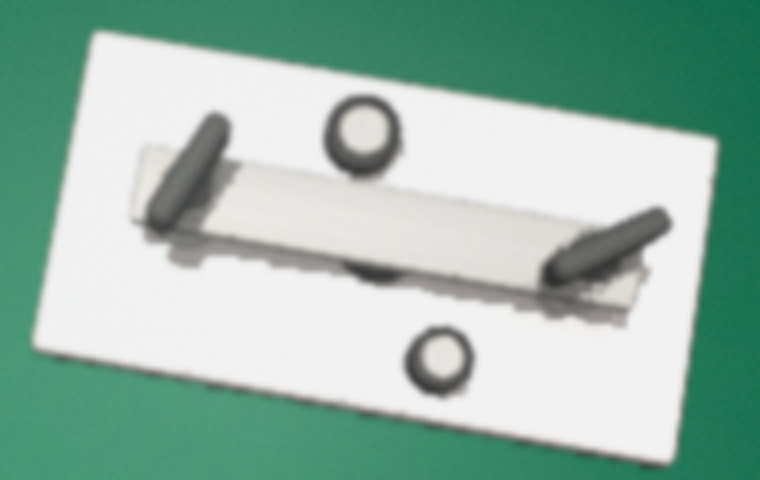

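The top crop shows the wing top ends at crop (217,118)/(160,222) for the left wing and (662,218)/(558,270) for the right one. The threshold was catching shadow in my first masks.

View pics/crop_s.png

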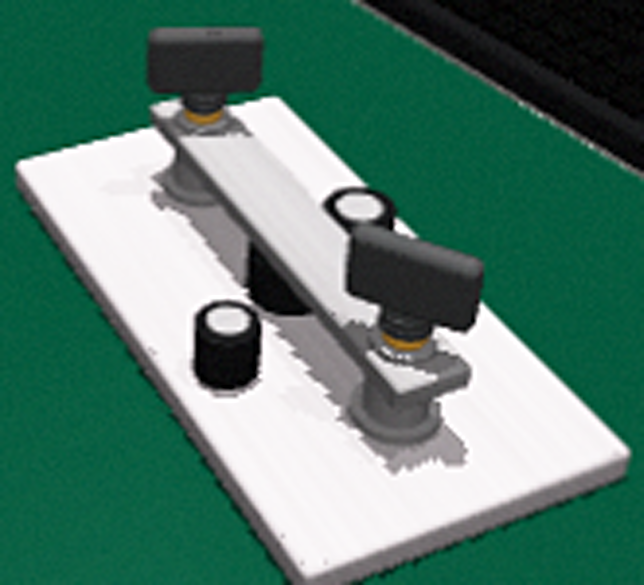

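```bash
python3 - <<'E'
from h import *
import pickle
t=pickle.load(open('top0.pkl','rb'));s=pickle.load(open('side0.pkl','rb'))
for n,(a,b) in {'L':((217,118),(160,222)),'R':((662,218),(558,270))}.items():
    q=[onz(t,250+x/4,135+y/4,.088) for x,y in(a,b)]
    e=q[0]-q[1];print(n,(q[0]+q[1])/2,np.linalg.norm(e),np.degrees(np.arctan2(e[1],e[0])))
st=ctrl.get_state();print(R.from_rotvec(st['tool_rot']).as_matrix().round(3))
E
```

```text
L [0.59593201 0.02498858 0.088     ] 0.042334819277830234 -27.725945227258002
R [ 0.5707392  -0.12159114  0.088     ] 0.041078361395621224 -62.95662839902019
[[-0.899  0.437 -0.001]
 [ 0.437  0.899 -0.002]
 [-0.    -0.002 -1.   ]]
```

The side crop shows the centres of the wing tops at crop (206,33) (far) and (418,247) (near). I'll triangulate these against the top view and compute the approach move.

```bash
cat >> h.py <<'E'
def go(P,yawdeg):
    """remaining shift (cm, tool axes) and turn about tool z to P with tool-y at yaw (mod 180)"""
    st=ctrl.get_state();M=R.from_rotvec(st['tool_rot']).as_matrix()
    d=M.T@(np.asarray(P)-st['position'])*100
    y=np.degrees(np.arctan2(M[1,1],M[0,1])); a=(y-yawdeg+90)%180-90
    print('t',st['time'],'pos',st['position'].round(4),'yaw',y.round(2),'shift cm',d.round(2),'turn',np.radians(a).round(4),'tilt',M[:,2].round(3),'tz',st['torque'].round(3),'f',st['ft_force'].round(1),'q',st['joint_positions'].round(2),'g',round(st['grip_width'],3),round(st['grip_force'],1))
E
python3 - <<'E'
from h import *
import pickle
t=pickle.load(open('top0.pkl','rb'));s=pickle.load(open('side0.pkl','rb'))
for a,b in(((188.5,170),(206,33)),((610,244),(418,247))):
    print(tri(ray(t,250+a[0]/4,135+a[1]/4),ray(s,255+b[0]/3.9,190+b[1]/3.9)))
go([.596,.025,.16],62.3)
E
```

```text
(array([0.59686706, 0.02463605, 0.08640287]), np.float64(0.0015037364107547482))
(array([ 0.57186889, -0.12263061,  0.08550982]), np.float64(0.0016575314681655069))
t 0.1 pos [0.2842 0.584  0.2216] yaw 64.06 shift cm [-52.49 -36.62   6.22] turn 0.0307 tilt [-0.001 -0.002 -1.   ] tz [-0.015  0.056  0.037] f [0.8 0.  0.2] q [-1.1   0.32 -0.07  1.45  0.02  1.37 -0.06] g 1.0 0.0
```

Request:
jog_arm(
  rows="-4.4 -3.05 0 0 0 0 -1;-4.4 -3.05 0 0 0 0 -1;-4.4 -3.05 0 0 0 0 -1;-4.4 -3.05 0 0 0 0 -1;-4.4 -3.05 0 0 0 0 -1",
  force=40,
)

```text
time: 0.72
position: [0.4161, 0.3493, 0.2223]
tool_rot: [-0.705, -3.061, 0.0]
ft_force: [1.1, -1.0, -1.0]
grip_width: 0.998
grip_force: 0.0
```

Request:
jog_arm(
  rows="-4.4 -3.05 0 0 0 0 -1;-4.4 -3.05 0 0 0 0 -1;-4.4 -3.05 0 0 0 0 -1;-4.4 -3.05 0 0 0 0 -1;-4.4 -3.05 0 0 0 0 -1",
)

```text
time: 1.35
position: [0.547, 0.1162, 0.2223]
tool_rot: [-0.705, -3.061, -0.0]
ft_force: [0.4, 1.2, -0.4]
grip_width: 0.999
grip_force: 0.0
```

```bash
python3 -c "
from h import *
go([.5965,.025,.14],62.3)"
```

```text
t 1.35 pos [0.547  0.1162 0.2223] yaw 64.07 shift cm [-8.44 -6.03  8.23] turn 0.0309 tilt [-0.  0. -1.] tz [ 0.066 -0.017  0.053] f [ 0.4  1.2 -0.4] q [-0.54  0.13  0.31  1.69 -0.04  1.33  0.9 ] g 0.999 0.0
```

Request:
jog_arm(
  rows="-2.8 -2 2.7 0 0 0.03 -1;-2.8 -2 2.7 0 0 0 -1;-2.8 -2 2.7 0 0 0 -1;0 0 0 0 0 0 -1",
)

```text
time: 1.85
position: [0.5927, 0.0221, 0.1386]
tool_rot: [-0.758, -3.044, 0.006]
ft_force: [-0.3, 0.6, 0.5]
grip_width: 1.0
grip_force: 0.0
```

```bash
python3 -c "
from h import *
go([.5965,.025,.065],62.3)
a=load('top');b=load('side')
c=[cv2.resize(a['img'][125:245,240:440],(400,240),interpolation=2),cv2.resize(b['img'][130:280,240:440],(400,300),interpolation=2)]
cv2.imwrite('pics/c1.png',np.vstack(c))"
```

```text
t 1.85 pos [0.5927 0.0221 0.1386] yaw 62.03 shift cm [-0.22  0.47  7.36] turn -0.0048 tilt [-0.005 -0.003 -1.   ] tz [ 0.018  0.01  -0.013] f [-0.3  0.6  0.5] q [-0.4   0.27  0.38  1.71 -0.1   1.19  1.08] g 1.0 0.0
```

View pics/c1.png

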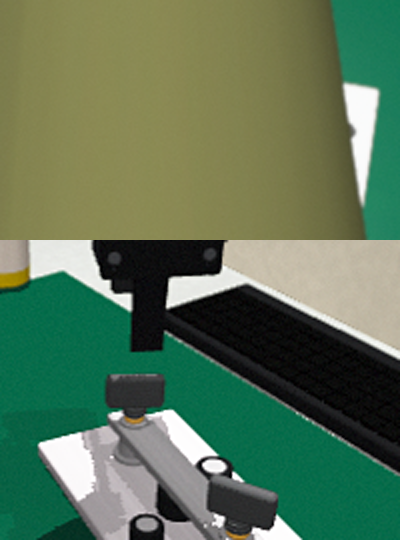

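The lower half shows a finger tip at (148,350), just above the far wing at (135,390), aligned with it. I'll make a small correction and go down.

Request:
jog_arm(
  rows="-0.1 0.25 2.4 0 0 0 -1;-0.1 0.2 2.4 0 0 0 -1;0 0 2.4 0 0 0 -1;0 0 0.2 0 0 0 -1;0 0 0 0 0 0 -1",
)

```text
time: 2.58
position: [0.5986, 0.0302, 0.0689]
tool_rot: [0.749, 3.05, 0.002]
ft_force: [0.1, 0.7, 0.9]
grip_width: 0.998
grip_force: 0.0
```

```bash
python3 -c "
from h import *
go([.5965,.025,.064],62.3)"
```

```text
t 2.575 pos [0.5986 0.0302 0.0689] yaw 62.42 shift cm [-0.05 -0.56  0.48] turn 0.002 tilt [ 0.002  0.001 -1.   ] tz [-0.001 -0.031  0.013] f [0.1 0.7 0.9] q [-0.4   0.34  0.36  1.77 -0.14  1.05  1.1 ] g 0.998 0.0
```

Request:
jog_arm(
  rows="0 0 0 0 0 0 -1;0 0 0 0 0 0 -1",
)

```text
time: 2.82
position: [0.5986, 0.0293, 0.0686]
tool_rot: [0.75, 3.049, 0.001]
ft_force: [-0.4, 0.6, 1.0]
grip_width: 1.001
grip_force: 0.0
```

```bash
python3 -c "
from h import *
go([.5965,.025,.064],62.3)"
```

```text
t 2.825 pos [0.5986 0.0293 0.0686] yaw 62.34 shift cm [-0.01 -0.48  0.46] turn 0.0008 tilt [ 0.002  0.    -1.   ] tz [-0.031  0.035 -0.029] f [-0.4  0.6  1. ] q [-0.4   0.34  0.36  1.77 -0.14  1.05  1.1 ] g 1.001 0.0
```

Request:
jog_arm(
  rows="0 -0.48 0.4 0 0 0 -1;0 0 0 0 0 0 -1;0 0 0 0 0 0 -1;0 0 0 0 0 0 0.5;0 0 0 0 0 0 0.5",
)

```text
time: 3.45
position: [0.5958, 0.025, 0.0636]
tool_rot: [0.751, 3.05, 0.0]
ft_force: [-0.9, -0.8, 0.2]
grip_width: 0.853
grip_force: 0.0
```

```bash
python3 -c "
from h import *
go([.5965,.025,.064],62.3)
b=load('side');print(ctrl.get_state()['torque'])
cv2.imwrite('pics/c2.png',cv2.resize(b['img'][150:300,250:420],(680,600),interpolation=2))"
```

```text
t 3.45 pos [0.5958 0.025  0.0636] yaw 62.35 shift cm [-0.06  0.03 -0.04] turn 0.0009 tilt [ 0.  0. -1.] tz [-0.042 -0.002 -0.029] f [-0.9 -0.8  0.2] q [-0.39  0.34  0.36  1.78 -0.14  1.04  1.11] g 0.853 0.0
[ 0.01611207 -0.02063352 -0.08015181]
```

View pics/c2.png

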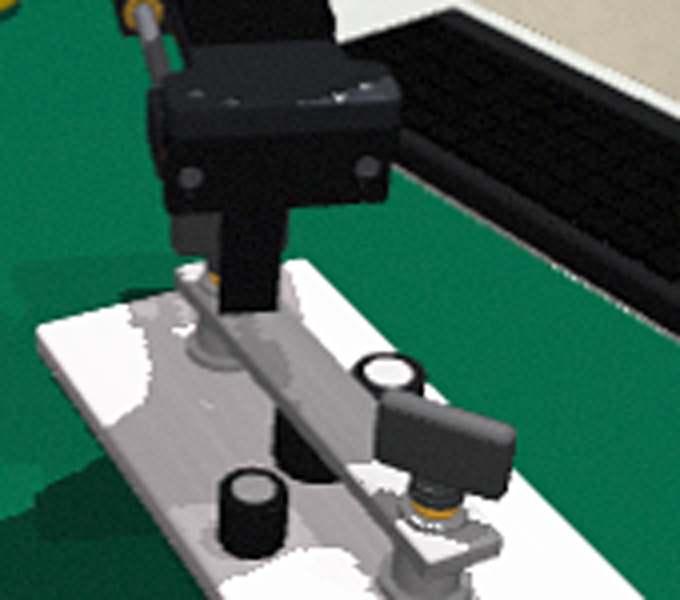

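The near finger, at (250,250), straddles the far wing, whose end shows at (195,230). It clears the bridge and the specimens. I'll close gently.

Request:
jog_arm(
  rows="0 0 0 0 0 0 1;0 0 0 0 0 0 1;0 0 0 0 0 0 1;0 0 0 0 0 0 1;0 0 0 0 0 0 1",
  force=10,
)

```text
time: 4.12
position: [0.5957, 0.0249, 0.0636]
tool_rot: [0.751, 3.05, 0.0]
ft_force: [-0.8, 0.0, -0.0]
grip_width: 0.242
grip_force: 0.0
```

Request:
jog_arm(
  rows="0 0 0 0 0 0 1;0 0 0 0 0 0 1;0 0 0 0 0 0 1;0 0 0 0 0 0 1",
)

```text
time: 4.62
position: [0.5959, 0.0255, 0.0637]
tool_rot: [0.75, 3.05, 0.001]
ft_force: [-0.0, 1.5, -0.3]
grip_width: 0.121
grip_force: 10.0
```

```bash
python3 -c "
from h import *
go([.5965,.025,.064],62.3)"
```

```text
t 4.625 pos [0.5959 0.0255 0.0637] yaw 62.36 shift cm [-0.07 -0.01 -0.03] turn 0.001 tilt [ 0.     0.001 -1.   ] tz [ 0.503 -0.197 -0.002] f [-0.   1.5 -0.3] q [-0.39  0.34  0.36  1.78 -0.14  1.04  1.11] g 0.121 10.0
```

Request:
jog_arm(
  rows="0 0.05 0 0 0 0 1;0 0 0 0 0 0 1;0 0 0.01 0 0 0.08 1;0 0 0.01 0 0 0.08 1;0 0 0.01 0 0 0.08 1",
  force=35,
)

```text
time: 5.25
position: [0.5961, 0.0256, 0.0634]
tool_rot: [1.114, 2.937, 0.001]
ft_force: [0.4, 1.1, 1.4]
grip_width: 0.126
grip_force: 35.0
```

```bash
python3 -c "
from h import *
go([.5965,.025,.064],62.36)"
```

```text
t 5.25 pos [0.5961 0.0256 0.0634] yaw 48.47 shift cm [-0.07 -0.02 -0.06] turn -0.2425 tilt [ 0.  0. -1.] tz [ 0.477 -0.09   0.046] f [0.4 1.1 1.4] q [-0.42  0.35  0.4   1.78 -0.16  1.04  0.88] g 0.126 35.0
```

Request:
jog_arm(
  rows="0 0 0.01 0 0 0.06 1;0 0 0.01 0 0 0.06 1;0 0 0 0 0 0 1",
)

```text
time: 5.62
position: [0.5961, 0.0256, 0.0633]
tool_rot: [1.283, 2.867, 0.001]
ft_force: [0.4, 2.4, 1.0]
grip_width: 0.126
grip_force: 35.0
```

```bash
cat > r.py <<'E'
from h import *
import sys
go([.5965,.025,.064],float(sys.argv[1]) if len(sys.argv)>1 else 62.36)
E
python3 r.py
```

```text
t 5.625 pos [0.5961 0.0256 0.0633] yaw 41.77 shift cm [-0.07 -0.01 -0.07] turn -0.3593 tilt [ 0.  0. -1.] tz [ 0.452 -0.132  0.084] f [0.4 2.4 1. ] q [-0.44  0.35  0.42  1.78 -0.16  1.04  0.77] g 0.126 35.0
```

Request:
jog_arm(
  rows="0 0 0 0 0 0 1",
)

```text
time: 5.75
position: [0.5961, 0.0256, 0.0633]
tool_rot: [1.283, 2.867, 0.001]
ft_force: [0.2, 2.2, 1.9]
grip_width: 0.123
grip_force: 35.0
```

```bash
python3 r.py
```

```text
t 5.75 pos [0.5961 0.0256 0.0633] yaw 41.78 shift cm [-0.07 -0.01 -0.07] turn -0.3591 tilt [ 0.  0. -1.] tz [ 0.511 -0.076  0.043] f [0.2 2.2 1.9] q [-0.44  0.35  0.42  1.78 -0.16  1.04  0.77] g 0.123 35.0
```

```bash
cat >> r.py <<'E'
z=[ctrl.get_state()['torque'][2]]
for i in range(2): imaging.get_image('top'); z.append(ctrl.get_state()['torque'][2])
print('TZ mean',np.mean(z).round(3))
E
```

Request:
jog_arm(
  rows="0 0 0.01 0 0 0.06 1;0 0 0.01 0 0 0.06 1;0 0 0 0 0 0 1",
)

```text
time: 6.12
position: [0.5962, 0.0256, 0.0631]
tool_rot: [1.453, 2.785, 0.001]
ft_force: [0.9, 1.9, 2.3]
grip_width: 0.126
grip_force: 35.0
```

```bash
python3 r.py
```

```text
t 6.125 pos [0.5962 0.0256 0.0631] yaw 34.92 shift cm [-0.07 -0.01 -0.09] turn -0.479 tilt [ 0.001  0.    -1.   ] tz [ 0.541 -0.081  0.07 ] f [0.9 1.9 2.3] q [-0.46  0.35  0.44  1.78 -0.17  1.04  0.66] g 0.126 35.0
TZ mean 0.04
```

Request:
jog_arm(
  rows="0 0 0.01 0 0 0.06 1;0 0 0.01 0 0 0.06 1;0 0 0 0 0 0 1",
)

```text
time: 6.6
position: [0.5962, 0.0256, 0.0629]
tool_rot: [1.617, 2.693, 0.001]
ft_force: [0.9, 2.3, 3.4]
grip_width: 0.125
grip_force: 35.0
```

```bash
python3 r.py
```

```text
t 6.6 pos [0.5962 0.0256 0.0629] yaw 28.05 shift cm [-0.07 -0.01 -0.11] turn -0.5988 tilt [ 0.001  0.    -1.   ] tz [ 0.651 -0.052  0.064] f [0.9 2.3 3.4] q [-0.47  0.36  0.46  1.78 -0.18  1.04  0.54] g 0.125 35.0
TZ mean 0.043
```

Request:
jog_arm(
  rows="0 0 0.01 0 0 0.06 1;0 0 0 0 0 0.06 1;0 0 0 0 0 0 1",
)

```text
time: 7.08
position: [0.5962, 0.0257, 0.0628]
tool_rot: [1.775, 2.592, 0.001]
ft_force: [0.7, 3.5, 3.6]
grip_width: 0.127
grip_force: 35.0
```

```bash
python3 r.py
```

```text
t 7.075 pos [0.5962 0.0257 0.0628] yaw 21.21 shift cm [-0.07  0.   -0.12] turn -0.7183 tilt [ 0.001  0.    -1.   ] tz [ 0.734 -0.097  0.163] f [0.7 3.5 3.6] q [-0.49  0.36  0.48  1.78 -0.19  1.04  0.43] g 0.127 35.0
TZ mean 0.156
```

Request:
jog_arm(
  rows="0 0 0 0 0 0.03 1;0 0 0 0 0 0 1",
)

```text
time: 7.42
position: [0.5963, 0.0256, 0.0628]
tool_rot: [1.816, 2.563, 0.001]
ft_force: [1.2, 4.1, 5.3]
grip_width: 0.123
grip_force: 35.0
```

```bash
python3 r.py
```

```text
t 7.425 pos [0.5963 0.0256 0.0628] yaw 19.38 shift cm [-0.06  0.   -0.12] turn -0.7502 tilt [ 0.001  0.    -1.   ] tz [ 0.852 -0.145  0.219] f [1.2 4.1 5.3] q [-0.49  0.36  0.49  1.78 -0.19  1.04  0.4 ] g 0.123 35.0
TZ mean 0.222
```

This screw is crossed: it bound at about 0.64 rad from its start. I'll back it out.

Request:
jog_arm(
  rows="0 0 -0.01 0 0 -0.09 1;0 0 -0.01 0 0 -0.09 1;0 0 -0.01 0 0 -0.09 1;0 0 -0.01 0 0 -0.09 1;0 0 -0.01 0 0 -0.09 1",
)

```text
time: 8.15
position: [0.5961, 0.0255, 0.0632]
tool_rot: [1.195, 2.905, 0.001]
ft_force: [0.8, 3.4, 5.0]
grip_width: 0.124
grip_force: 35.0
```

Request:
jog_arm(
  rows="0 0 -0.01 0 0 -0.09 1;0 0 -0.01 0 0 -0.09 1;0 0 -0.01 0 0 -0.09 1;0 0 -0.01 0 0 -0.09 1;0 0 0 0 0 0 1",
)

```text
time: 8.78
position: [0.596, 0.0253, 0.0636]
tool_rot: [0.659, 3.072, 0.001]
ft_force: [0.9, 3.6, 4.7]
grip_width: 0.122
grip_force: 35.0
```

```bash
python3 r.py
```

```text
t 8.775 pos [0.596  0.0253 0.0636] yaw 65.78 shift cm [-0.06 -0.01 -0.04] turn 0.0597 tilt [ 0.  0. -1.] tz [ 0.942 -0.053 -0.093] f [0.9 3.6 4.7] q [-0.38  0.34  0.35  1.78 -0.14  1.04  1.17] g 0.122 35.0
TZ mean -0.055
```

Request:
jog_arm(
  rows="0 0 -0.02 0 0 -0.08 1;0 0 -0.02 0 0 -0.08 1;0 0 0 0 0 0 1",
)

```text
time: 9.25
position: [0.5959, 0.0253, 0.0639]
tool_rot: [0.414, 3.114, 0.0]
ft_force: [0.1, 3.8, 4.7]
grip_width: 0.122
grip_force: 35.0
```

```bash
python3 r.py
```

```text
t 9.25 pos [0.5959 0.0253 0.0639] yaw 74.87 shift cm [-0.06 -0.01 -0.01] turn 0.2183 tilt [ 0.  0. -1.] tz [ 0.875 -0.067 -0.016] f [0.1 3.8 4.7] q [-0.36  0.34  0.32  1.78 -0.12  1.04  1.32] g 0.122 35.0
TZ mean -0.045
```

Request:
jog_arm(
  rows="0 0 -0.02 0 0 -0.05 1;0 0 -0.01 0 0 -0.05 1;0 0 0 0 0 0 1",
)

```text
time: 9.72
position: [0.5959, 0.0253, 0.064]
tool_rot: [-0.258, -3.131, 0.0]
ft_force: [0.2, 2.8, 3.1]
grip_width: 0.124
grip_force: 35.0
```

```bash
python3 r.py
```

```text
t 9.725 pos [0.5959 0.0253 0.064 ] yaw 80.58 shift cm [-0.07 -0.01  0.  ] turn 0.3181 tilt [-0. -0. -1.] tz [ 0.869 -0.167 -0.078] f [0.2 2.8 3.1] q [-0.35  0.34  0.31  1.78 -0.12  1.04  1.41] g 0.124 35.0
TZ mean -0.073
```

Request:
jog_arm(
  rows="0 0 -0.01 0 0 -0.05 1;0 0 -0.01 0 0 -0.04 1;0 0 0 0 0 0 1",
)

```text
time: 10.2
position: [0.5958, 0.0252, 0.0641]
tool_rot: [-0.117, -3.139, 0.0]
ft_force: [1.1, 3.2, 1.7]
grip_width: 0.124
grip_force: 35.0
```

```bash
python3 r.py
```

```text
t 10.2 pos [0.5958 0.0252 0.0641] yaw 85.73 shift cm [-0.07 -0.01  0.01] turn 0.4078 tilt [-0. -0. -1.] tz [ 0.803 -0.304 -0.249] f [1.1 3.2 1.7] q [-0.33  0.34  0.29  1.78 -0.11  1.04  1.5 ] g 0.124 35.0
TZ mean -0.216
```

It has hit the loose stop: torque stepped to −0.22 N m about 0.3 rad beyond its start. I'll relax the twist, release and lift.

Request:
jog_arm(
  rows="0 0 0 0 0 0.08 1;0 0 0 0 0 0 1;0 0 0 0 0 0 -1;0 0 0 0 0 0 -1;0 0 0 0 0 0 -1",
)

```text
time: 10.92
position: [0.5954, 0.0244, 0.064]
tool_rot: [-0.24, -3.131, 0.002]
ft_force: [-0.4, -1.0, 0.7]
grip_width: 0.379
grip_force: 0.0
```

Request:
jog_arm(
  rows="0 0 0 0 0 0 -1;0 0 0 0 0 0 -1;0 0 -2.5 0 0 0 -1;0 0 -2.5 0 0 0 -1;0 0 -2.5 0 0 0 -1",
)

```text
time: 11.55
position: [0.5958, 0.0253, 0.1401]
tool_rot: [-0.24, -3.132, 0.0]
ft_force: [0.8, -0.1, -1.0]
grip_width: 0.939
grip_force: 0.0
```

```bash
python3 -c "
from h import *
go([.572,-.122,.14],27)"
```

```text
t 11.55 pos [0.5958 0.0253 0.1401] yaw 81.25 shift cm [ 1.100e-01 -1.492e+01  1.000e-02] turn 0.9468 tilt [-0. -0. -1.] tz [ 0.047 -0.033 -0.016] f [ 0.8 -0.1 -1. ] q [-0.36  0.26  0.32  1.71 -0.09  1.19  1.4 ] g 0.939 0.0
```

Request:
jog_arm(
  rows="0 -3.75 0 0 0 0 -1;0 -3.75 0 0 0 0 -1;0 -3.75 0 0 0 0 -1;0.1 -3.7 0 0 0 0 -1;0 0 0 0 0 0.16 -1",
)

```text
time: 12.18
position: [0.5711, -0.1271, 0.1397]
tool_rot: [0.505, 3.1, -0.003]
ft_force: [1.2, 1.0, 0.0]
grip_width: 0.998
grip_force: 0.0
```

Request:
jog_arm(
  rows="0 0 0 0 0 0.16 -1;0 0 0 0 0 0.16 -1;0 0 0 0 0 0.16 -1;0 0 0 0 0 0.16 -1;0 0 0 0 0 0.147 -1",
)

```text
time: 12.8
position: [0.5722, -0.1222, 0.1394]
tool_rot: [-1.648, -2.675, -0.0]
ft_force: [0.5, -0.1, 0.1]
grip_width: 0.997
grip_force: 0.0
```

Request:
jog_arm(
  rows="0 0 2.5 0 0 0 -1;0 0 0 0 0 0 -1;0 0 0 0 0 0 -1",
)

```text
time: 13.18
position: [0.5725, -0.1224, 0.1149]
tool_rot: [1.641, 2.678, 0.0]
ft_force: [0.4, 0.1, 0.1]
grip_width: 1.0
grip_force: 0.0
```

```bash
python3 -c "
from h import *
go([.572,-.1222,.064],27)
b=load('side');a=load('top')
cv2.imwrite('pics/c3.png',np.vstack([cv2.resize(a['img'][125:265,240:440],(400,280),interpolation=2),cv2.resize(b['img'][150:310,240:440],(400,320),interpolation=2)]))"
```

```text
t 13.175 pos [ 0.5725 -0.1224  0.1149] yaw 26.99 shift cm [ 0.04 -0.03  5.09] turn -0.0001 tilt [ 0. -0. -1.] tz [-0.067 -0.004  0.018] f [0.4 0.1 0.1] q [-0.28  0.28  0.52  1.77 -0.15  1.13  0.76] g 1.0 0.0
```

View pics/c3.png

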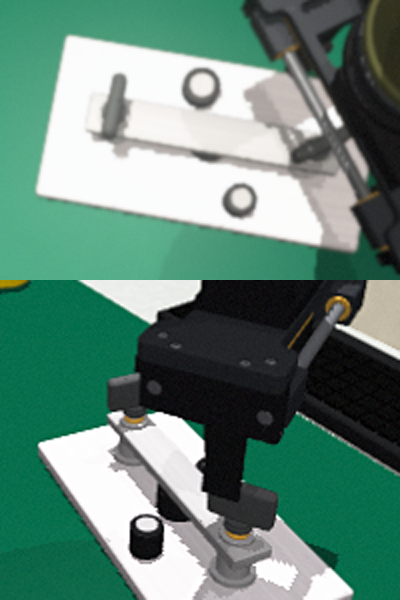

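The first wing now stands at (115,105), backed out. The gripper is centred above the second wing at (315,148) in the top part and (245,500) in the side part. I'll descend and grip.

Request:
jog_arm(
  rows="0.05 0 2.5 0 0 0 -1;0 0 2.6 0 0 0 -1;0 0 0 0 0 0 -1;0 0 0 0 0 0 0.5;0 0 0 0 0 0 1",
  force=10,
)

```text
time: 13.9
position: [0.5731, -0.1221, 0.0649]
tool_rot: [1.641, 2.676, 0.002]
ft_force: [-0.6, 0.7, -0.0]
grip_width: 0.857
grip_force: 0.0
```

Request:
jog_arm(
  rows="0 0 0 0 0 0 1;0 0 0 0 0 0 1;0 0 0 0 0 0 1;0 0 0 0 0 0 1;0 0 0 0 0 0 1",
)

```text
time: 14.52
position: [0.572, -0.1218, 0.0633]
tool_rot: [-1.642, -2.678, -0.0]
ft_force: [0.3, 0.7, -0.6]
grip_width: 0.283
grip_force: 0.0
```

Request:
jog_arm(
  rows="0 0 0 0 0 0 1;0 0 0 0 0 0 1;0 0 0 0 0 0 1;0 0 0 0 0 0 1",
)

```text
time: 15.02
position: [0.5711, -0.1224, 0.0633]
tool_rot: [-1.642, -2.677, 0.002]
ft_force: [-4.4, -2.0, 3.3]
grip_width: 0.124
grip_force: 10.0
```

```bash
python3 r.py 27
```

```text
t 15.025 pos [ 0.5711 -0.1224  0.0633] yaw 26.96 shift cm [11.99  8.94 -0.08] turn -0.0008 tilt [-0.002 -0.    -1.   ] tz [-0.441  1.074  0.037] f [-4.4 -2.   3.3] q [-0.26  0.34  0.51  1.81 -0.19  1.04  0.78] g 0.124 10.0
TZ mean -0.011
```

Request:
jog_arm(
  rows="0 -0.1 0 0 0 0 1;0 0 0 0 0 0 1;0 0 0.01 0 0 0.08 1;0 0 0.01 0 0 0.08 1;0 0 0.01 0 0 0.08 1",
  force=35,
)

```text
time: 15.75
position: [0.5711, -0.1224, 0.0631]
tool_rot: [1.953, 2.46, -0.0]
ft_force: [-4.3, -2.2, 2.1]
grip_width: 0.122
grip_force: 35.0
```

```bash
python3 r.py 27
```

```text
t 15.75 pos [ 0.5711 -0.1224  0.0631] yaw 13.1 shift cm [13.78  5.82 -0.1 ] turn -0.2426 tilt [-0. -0. -1.] tz [-0.52   0.92   0.028] f [-4.3 -2.2  2.1] q [-0.3   0.34  0.55  1.82 -0.2   1.04  0.56] g 0.122 35.0
TZ mean 0.05
```

Request:
jog_arm(
  rows="0 0 0.01 0 0 0.07 1;0 0 0.01 0 0 0.07 1;0 0 0 0 0 0 1",
)

```text
time: 16.23
position: [0.5711, -0.1224, 0.0629]
tool_rot: [2.115, 2.322, -0.0]
ft_force: [-3.8, -2.0, 1.7]
grip_width: 0.125
grip_force: 35.0
```

```bash
python3 r.py 27
```

```text
t 16.225 pos [ 0.5711 -0.1224  0.0629] yaw 5.34 shift cm [14.44  3.9  -0.12] turn -0.378 tilt [-0. -0. -1.] tz [-0.538  0.972  0.085] f [-3.8 -2.   1.7] q [-0.32  0.35  0.57  1.82 -0.21  1.04  0.43] g 0.125 35.0
TZ mean 0.033
```

Request:
jog_arm(
  rows="0 0 0.01 0 0 0.07 1;0 0 0.01 0 0 0.05 1;0 0 0 0 0 0 1",
)

```text
time: 16.7
position: [0.5711, -0.1223, 0.0627]
tool_rot: [2.251, 2.191, -0.0]
ft_force: [-4.0, -1.9, 3.2]
grip_width: 0.124
grip_force: 35.0
```

```bash
python3 r.py 27
```

```text
t 16.7 pos [ 0.5711 -0.1223  0.0627] yaw -1.56 shift cm [14.8   2.14 -0.13] turn -0.4984 tilt [ 0. -0. -1.] tz [-0.505  0.986  0.038] f [-4.  -1.9  3.2] q [-0.33  0.35  0.59  1.82 -0.22  1.04  0.32] g 0.124 35.0
TZ mean 0.038
```

Request:
jog_arm(
  rows="0 0 0.01 0 0 0.06 1;0 0 0.01 0 0 0.06 1;0 0 0 0 0 0 1",
)

```text
time: 17.18
position: [0.5711, -0.1224, 0.0626]
tool_rot: [2.379, 2.052, -0.0]
ft_force: [-4.5, -2.6, 3.4]
grip_width: 0.125
grip_force: 35.0
```

```bash
python3 r.py 27
```

```text
t 17.175 pos [ 0.5711 -0.1224  0.0626] yaw -8.44 shift cm [14.95  0.35 -0.15] turn -0.6186 tilt [ 0. -0. -1.] tz [-0.565  1.072 -0.002] f [-4.5 -2.6  3.4] q [-0.35  0.35  0.61  1.82 -0.23  1.04  0.2 ] g 0.125 35.0
TZ mean 0.03
```

Request:
jog_arm(
  rows="0 0 0.01 0 0 0.06 1;0 0 0.005 0 0 0.06 1;0 0 0 0 0 0 1",
)

```text
time: 17.65
position: [0.5711, -0.1223, 0.0624]
tool_rot: [2.498, 1.905, 0.0]
ft_force: [-3.5, -2.1, 2.6]
grip_width: 0.121
grip_force: 35.0
```

```bash
python3 r.py 27
```

```text
t 17.65 pos [ 0.5711 -0.1223  0.0624] yaw -15.32 shift cm [14.88 -1.44 -0.16] turn -0.7387 tilt [ 0. -0. -1.] tz [-0.584  1.06   0.015] f [-3.5 -2.1  2.6] q [-0.37  0.36  0.63  1.82 -0.24  1.04  0.09] g 0.121 35.0
TZ mean 0.038
```

Request:
jog_arm(
  rows="0 0 0.01 0 0 0.06 1;0 0 0.005 0 0 0.06 1;0 0 0 0 0 0 1",
)

```text
time: 18.12
position: [0.5711, -0.1224, 0.0622]
tool_rot: [2.607, 1.752, -0.0]
ft_force: [-4.6, -2.0, 4.8]
grip_width: 0.121
grip_force: 35.0
```

```bash
python3 r.py 27
```

```text
t 18.125 pos [ 0.5711 -0.1224  0.0622] yaw -22.2 shift cm [14.6  -3.22 -0.18] turn -0.8586 tilt [ 0. -0. -1.] tz [-0.657  1.058  0.073] f [-4.6 -2.   4.8] q [-0.38  0.36  0.66  1.82 -0.25  1.04 -0.02] g 0.121 35.0
TZ mean 0.061
```

Request:
jog_arm(
  rows="0 0 0.005 0 0 0.06 1;0 0 0.005 0 0 0.06 1;0 0 0 0 0 0 1",
)

```text
time: 18.6
position: [0.5711, -0.1224, 0.0621]
tool_rot: [2.708, 1.593, 0.0]
ft_force: [-3.9, -2.3, 3.4]
grip_width: 0.124
grip_force: 35.0
```

```bash
python3 r.py 27
```

```text
t 18.6 pos [ 0.5711 -0.1224  0.0621] yaw -29.08 shift cm [14.11 -4.94 -0.19] turn -0.9787 tilt [ 0. -0. -1.] tz [-0.695  1.089 -0.015] f [-3.9 -2.3  3.4] q [-0.4   0.37  0.68  1.82 -0.26  1.04 -0.13] g 0.124 35.0
TZ mean 0.019
```

Request:
jog_arm(
  rows="0 0 0.01 0 0 0.06 1;0 0 0.005 0 0 0.06 1;0 0 0 0 0 0 1",
)

```text
time: 19.08
position: [0.5711, -0.1224, 0.0619]
tool_rot: [2.798, 1.427, -0.0]
ft_force: [-4.3, -2.3, 2.9]
grip_width: 0.125
grip_force: 35.0
```

```bash
python3 r.py 27
```

```text
t 19.075 pos [ 0.5711 -0.1224  0.0619] yaw -35.95 shift cm [13.42 -6.6  -0.21] turn -1.0987 tilt [ 0. -0. -1.] tz [-0.671  1.031  0.011] f [-4.3 -2.3  2.9] q [-0.42  0.37  0.7   1.82 -0.27  1.05 -0.24] g 0.125 35.0
TZ mean 0.023
```

Request:
jog_arm(
  rows="0 0 0.01 0 0 0.05 1;0 0 0.005 0 0 0.05 1;0 0 0 0 0 0 1",
)

```text
time: 19.55
position: [0.5711, -0.1224, 0.0618]
tool_rot: [2.866, 1.286, 0.0]
ft_force: [-3.6, -2.1, 3.0]
grip_width: 0.122
grip_force: 35.0
```

```bash
python3 r.py 27
```

```text
t 19.55 pos [ 0.5711 -0.1224  0.0618] yaw -41.69 shift cm [12.69 -7.9  -0.22] turn -1.1988 tilt [ 0. -0. -1.] tz [-0.714  1.145  0.032] f [-3.6 -2.1  3. ] q [-0.43  0.38  0.72  1.82 -0.28  1.05 -0.33] g 0.122 35.0
TZ mean 0.04
```

Request:
jog_arm(
  rows="0 0 0.01 0 0 0.05 1;0 0 0.005 0 0 0.05 1;0 0 0 0 0 0 1",
)

```text
time: 20.02
position: [0.5711, -0.1224, 0.0617]
tool_rot: [2.927, 1.141, -0.0]
ft_force: [-3.9, -2.3, 4.5]
grip_width: 0.123
grip_force: 35.0
```

```bash
python3 r.py 27
```

```text
t 20.025 pos [ 0.5711 -0.1224  0.0617] yaw -47.42 shift cm [11.84 -9.13 -0.23] turn -1.2988 tilt [ 0. -0. -1.] tz [-0.709  1.193  0.049] f [-3.9 -2.3  4.5] q [-0.45  0.38  0.74  1.82 -0.29  1.05 -0.43] g 0.123 35.0
TZ mean 0.092
```

Request:
jog_arm(
  rows="0 0 0.005 0 0 0.05 1;0 0 0 0 0 0 1;0 0 0 0 0 0 1",
)

```text
time: 20.5
position: [0.5711, -0.1224, 0.0617]
tool_rot: [2.954, 1.068, 0.0]
ft_force: [-3.8, -2.0, 4.9]
grip_width: 0.126
grip_force: 35.0
```

```bash
python3 r.py 27
```

```text
t 20.5 pos [ 0.5711 -0.1224  0.0617] yaw -50.24 shift cm [11.38 -9.7  -0.23] turn -1.3481 tilt [ 0. -0. -1.] tz [-0.713  1.157  0.184] f [-3.8 -2.   4.9] q [-0.46  0.39  0.75  1.82 -0.3   1.05 -0.47] g 0.126 35.0
TZ mean 0.19
```

It is home and snug at 0.19 N m. I'll relax the twist, release, lift and check.

Request:
jog_arm(
  rows="0 0 0 0 0 -0.06 1;0 0 0 0 0 0 1;0 0 0 0 0 0 -1;0 0 0 0 0 0 -1;0 0 0 0 0 0 -1",
)

```text
time: 21.22
position: [0.5717, -0.1215, 0.0615]
tool_rot: [-2.921, -1.155, -0.002]
ft_force: [-0.2, -0.2, 0.9]
grip_width: 0.382
grip_force: 0.0
```

Request:
jog_arm(
  rows="0 0 0 0 0 0 -1;0 0 0 0 0 0 -1;0 0 -2.5 0 0 0 -1;0 0 -3 0 0 0 -1;0 0 -4 0 0 0 -1",
)

```text
time: 21.85
position: [0.5704, -0.1221, 0.1568]
tool_rot: [-2.922, -1.153, 0.002]
ft_force: [0.5, 0.7, -0.4]
grip_width: 0.942
grip_force: 0.0
```

Request:
jog_arm(
  rows="0 0 -4 0 0 0 -1;0 0 0 0 0 0 -1;0 0 0 0 0 0 -1;0 0 0 0 0 0 -1",
)

```text
time: 22.35
position: [0.5703, -0.122, 0.1952]
tool_rot: [-2.921, -1.153, 0.003]
ft_force: [0.1, 0.1, -0.5]
grip_width: 0.999
grip_force: 0.0
```

```bash
python3 -c "
from h import *
go([.572,-.122,.2],27)
b=load('side');a=load('top')
cv2.imwrite('pics/c4.png',np.vstack([cv2.resize(a['img'][125:265,240:440],(400,280),interpolation=2),cv2.resize(b['img'][150:310,240:440],(400,320),interpolation=2)]))"
```

```text
t 22.35 pos [ 0.5703 -0.122   0.1952] yaw -46.92 shift cm [ 0.12  0.12 -0.48] turn -1.2902 tilt [-0.002  0.    -1.   ] tz [-0.044  0.063  0.035] f [ 0.1  0.1 -0.5] q [-0.51  0.24  0.79  1.68 -0.18  1.29 -0.5 ] g 0.999 0.0
```

View pics/c4.png

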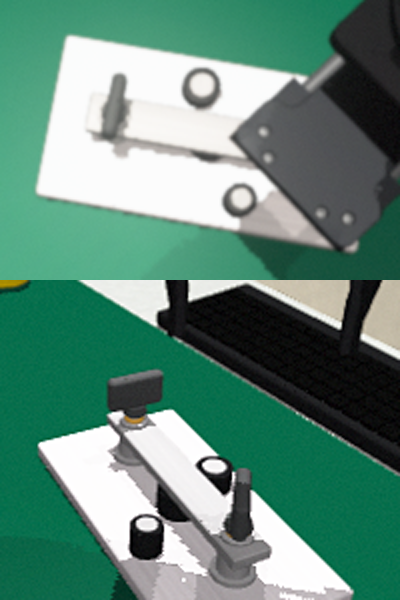

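The near wing at (240,505) is turned in and sits low on its post. The far wing at (135,390) stands backed out. Both specimens are where they were, and the gripper is clear.

```bash
python3 -c "
from h import *
print(ticket.close_job())"
```

```text
the job is handed in; nothing more can be done
None
```

The job is handed in: by feel, the far (+y) screw bound early and was backed out to its loose stop, and the near (−y) screw is home and snug at about 0.19 N m; both are released and the specimens look unmoved in the last picture.

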